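# Slip test of a washing-machine foot on the tilt ramp

## Task

Slowly tilt the hinged ramp up by its bar until the rubber machine foot standing on it lets go and slides, not shoots, down to the stop lip, then raise it no further and leave the ramp standing at that angle. Then note the angle: press the height marker's pad down until its rubber tip just bears on the ramp, gently, without pushing the ramp down, and let go. Never touch the feet themselves, and leave the waiting feet on their shelf alone.

Things in the scene. Friction and masses are not known exactly. Their poses are not given: they have to be found in the camera images.
- stand: Fixed tilt stand: base plate 12 mm thick, ramp, shelf, column. Origin on the bench; x runs along the ramp from its free end (bar) to its hinge, y along the hinge, z up. Hinge axis at x=+130, z=+45 mm; ramp's middle line at y=0. Plywood shelf for waiting feet 240x70 mm, 57 mm high, middle at x=-20, y=-165. Marker column 20x14 mm, 250 mm high, at x=-10, y=+152.
- ramp (a joint): Ramp angle, rad: 0 level (start), grows as the bar end is lifted, end stop 0.70. Grey plate 240x160x12 mm, 0.45 kg, underside in the hinge axis. Stiff hinge, 3 N m friction: stays where let go; lifting at the bar takes about 13 N, pressing it down at the marker about 16 N. Feet slip somewhere from 0.28 to 0.57 rad, never earlier.
- ramp_bar (a point): Middle of the round steel lifting bar, 12 mm thick, 100 mm free length between its arms, parallel to the hinge, 300 mm from the hinge axis, 6 mm above the ramp's underside plane, 60 mm clear of the plate's edge; 51 mm above the bench when level. Moves with the ramp; x towards the hinge, z square to the ramp.
- ramp_stop (a point): On the ramp's top surface, middle line, at the uphill face of the stop lip (10 mm high, full width), 30 mm from the hinge axis. Moves with the ramp; x down the slope to the hinge, y along the hinge, z square to the ramp. A foot against the lip has its centre at x=-22, z=+25 mm here (33 mm away).
- marker (a joint): How far (m) the height marker is slid down its column: 0 top, 0.15 bottom. Moves straight down, stays where left; slides down at about 2 N push, up at about 4 N.
- marker_tip (a point): Lowest point of the marker's round rubber tip (14 mm dia), 215 mm above the bench at joint 0, over the ramp's top surface near its +y edge: y=+62 mm, 140 mm horizontally from the hinge axis. Axes as the stand. At the start it is above the ramp's surface at any ramp angle.
- marker_pad (a point): Centre of the top face of the marker's square black push pad (34x34 mm), pressed from above; 38 mm above the marker's tip and 12 mm further to the stand's +y. The column stands 78 mm further to +y.
- foot_a_mid (a point): Centre (25 mm above underside) of one of four like machine feet: square rubber sole 44x44x14 mm, upright steel stud, 50 mm tall, 0.14-0.28 kg, unknown grip. At the start one of the four, changing each time, stands on the ramp, 154-182 mm from the hinge axis: the one under test. The others stand on the shelf.
- foot_b_mid (a point): Centre (25 mm above underside) of one of four like machine feet: square rubber sole 44x44x14 mm, upright steel stud, 50 mm tall, 0.14-0.28 kg, unknown grip. At the start one of the four, changing each time, stands on the ramp, 154-182 mm from the hinge axis: the one under test. The others stand on the shelf.
- foot_c_mid (a point): Centre (25 mm above underside) of one of four like machine feet: square rubber sole 44x44x14 mm, upright steel stud, 50 mm tall, 0.14-0.28 kg, unknown grip. At the start one of the four, changing each time, stands on the ramp, 154-182 mm from the hinge axis: the one under test. The others stand on the shelf.
- foot_d_mid (a point): Centre (25 mm above underside) of one of four like machine feet: square rubber sole 44x44x14 mm, upright steel stud, 50 mm tall, 0.14-0.28 kg, unknown grip. At the start one of the four, changing each time, stands on the ramp, 154-182 mm from the hinge axis: the one under test. The others stand on the shelf.
Not all that is in view belongs to the job. What is shaped like the part that bears foot_a_mid but yellow is not meant.

How it is judged:
By the outcome, as a careful person would: the job done as asked, in the order asked, and still so for the second after the job is handed in, with the robot touching nothing.
It also fails if it takes over 64 s, if anything falls off the work surface, if the arm or the gripper's body presses on something with over 40 N, if the wrist force passes 120 N, or if a joint passes its speed limit or range.

## Robot

A 7-joint arm with a two-finger parallel gripper is mounted at the origin on the work surface. World frame = base frame: x ahead of the robot, y to its left, z up, the work surface at z = 0. Lengths are in m, angles in rad, forces in N, time in s.
With the tool pointing down it reaches from about 0.4 to 0.85 m from the base axis. Payload 10.4 kg.
Tool frame: the origin (TCP) lies at the very end of the fingers, on their centre line; the grasp point (between the pads) lies 19 mm behind it (ctrl.tcp_to_grasp is the distance from the TCP to the grasp point, in m); z points along the fingers, y is the direction in which the jaws open and shut (so a half turn about z gives the same grasp; the last joint's range is limited). The gripper opens to 87 mm and grips with 3 to 60 N. Pads are 19 mm wide; open, the fingers measure 117 mm over their backs; the gripper's body (75 mm by 190 mm) begins 51 mm behind the grasp point.
Start: joints at [-1.371, 0.332, -0.065, 1.46, 0.022, 1.35, -0.088], TCP at [0.138, 0.61, 0.223] pointing down, gripper open.
Joint ranges: [-2.6, 2.6], [-0.5, 2.12], [-1.47, 1.34], [0.16, 2.42], [-1.27, 4.41], [0.06, 2.06], [-2.6, 2.6]. Speed limits (rad/s): [2.22, 2.22, 2.79, 2.79, 3.14, 3.14, 3.14].

## Interface

Orientations are given as a unit quaternion [w, x, y, z].
In Python, from workcell import ctrl, state, camera, get_calibration gives the robot as it stands. The module is installed in compiled form; this text tells all that it offers. Calls block until the motion is done:
- ctrl.move_to(position, orientation): joint-space move of the TCP to a pose.
- ctrl.line_to(position, orientation=None, feed=0.15, f_stop=None): straight line of the TCP; orientation=None keeps the orientation; feed is the mean speed in m/s. With f_stop (N) it stops when the force on the tool has changed by that much, and returns True; else False.
- ctrl.movej(angles): joint-space move.
- ctrl.grip(opening, newtons=None): opening from 0.0 (shut) to 1.0 (fully open); newtons is the grip in N (None keeps the last); returns when the fingers have stopped.
- ctrl.hold(seconds).
- ctrl.ik(position, orientation): joint angles nearest the present ones, or None.
- state(): the state.
- camera(name): name is "side" or "top" or "wrist"; returns the picture (480x640x3 uint8, blue, green, red); there is no depth.
- get_calibration(name): a dict with "fx", "fy", "cx", "cy" (pixels), "R" (3x3) and "t" (3): a world point X has camera coordinates R X + t. Camera axes: x right, y down, z forward; pixel columns grow to the right and rows downward; lengths in m; the calibration is good to about 2 mm. A picture is of the moment at which its call begins: read the wrist's pose just before it. get_calibration takes no time and is no camera call; for the wrist camera it gives the pose at the moment of the call.
A pose or a line that the arm cannot do raises ctrl.IKError and nothing moves.
- ctrl.finish_job(): hands the job in, once; it reports no verdict.
The state is a dict: "t": time; "joints": joint angles; "qd": joint speeds; "joint_efforts": joint torques, N m; "tool_pos": TCP position; "tool_rot": TCP orientation; "contact_force": force on the tool from outside, world axes, zero at the start; "ft_torque": the same for the moment, N m; "width": opening from 0.0 (shut) to 1.0 (fully open).
Only numpy, scipy, OpenCV 4.12 (cv2) and the standard library are available. Lean on these libraries where they do the work, as an engineer would, in place of code of your own. Each camera call takes 0.05 s, during which the arm holds its last target.

## Working session

There is one attempt and no reset: what is moved stays moved. The work goes in short steps, each a Python script; the robot and the scene stay as the last script left them, time stands still between calls to the robot, and variables do not carry over. Pictures are saved under pics/ and viewed, and the job is handed in when it is done.

```bash
mkdir -p pics; ls; python3 - <<'E'
from workcell import ctrl,state,camera,get_calibration
import cv2
for n in("side","top","wrist"):
    cv2.imwrite(f"pics/{n}0.png",camera(n)); c=get_calibration(n); print(n,c)
print(state())
E
```

```text
pics
side {'fx': 449.60882318642973, 'fy': 449.60882318642973, 'cx': 323.48535046697833, 'cy': 238.24019409932583, 'R': array([[-0.82484497, -0.56486453, -0.02363978],
       [-0.28268343,  0.44827913, -0.84801881],
       [ 0.48961297, -0.69280147, -0.52943863]]), 't': array([0.43609396, 0.3662137 , 0.35346462])}
top {'fx': 473.58969069798263, 'fy': 473.58969069798263, 'cx': 312.27926034299423, 'cy': 246.63422547163796, 'R': array([[ 0.0158371 , -0.99987184,  0.00234289],
       [-0.97044823, -0.01593525, -0.2407827 ],
       [ 0.24078917,  0.00153964, -0.97057622]]), 't': array([-0.10716938,  0.67071084,  0.75366731])}
wrist {'fx': 353.4612562132053, 'fy': 353.4612562132053, 'cx': 315.46805595853857, 'cy': 241.38524779202996, 'R': array([[ 0.22048489,  0.97538828, -0.002027  ],
       [ 0.94696869, -0.21356175,  0.24008681],
       [ 0.23374498, -0.05485502, -0.9707493 ]]), 't': array([-0.62289012, -0.02938662,  0.3897558 ])}
{'t': 0.15, 'joints': array([-1.37061587,  0.33272101, -0.06471218,  1.46073719,  0.02160438,
        1.34991214, -0.08850732]), 'qd': array([-0.00100909, -0.00250432, -0.00059063, -0.00288617,  0.00162746,
        0.00013089,  0.00089921]), 'joint_efforts': array([ 1.68171875e-03, -6.23631406e+01,  2.53225712e-02, -3.90142179e+01,
       -6.12111599e-02,  3.72388086e-02,  3.79037124e-05]), 'tool_pos': array([0.13801883, 0.60926908, 0.22194565]), 'tool_rot': array([-3.66467995e-05,  1.11149157e-01,  9.93803588e-01, -5.39824257e-04]), 'contact_force': array([-0.0760749 ,  0.06445172, -0.81218984]), 'ft_torque': array([-0.00768923,  0.0295472 ,  0.02520168]), 'width': 1.0001759624393292}
```

View pics/side0.png

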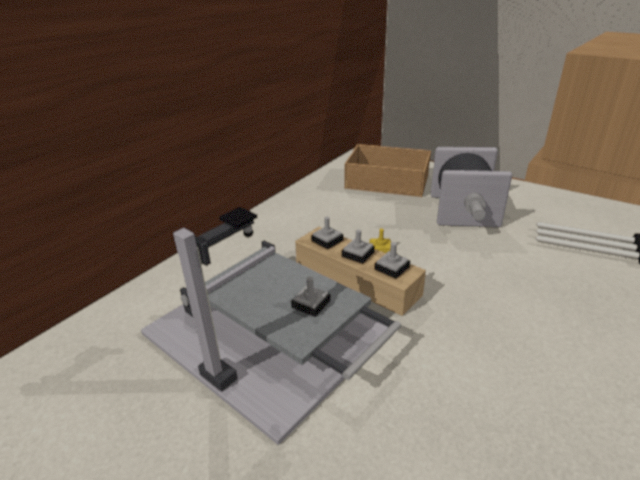

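View pics/top0.png

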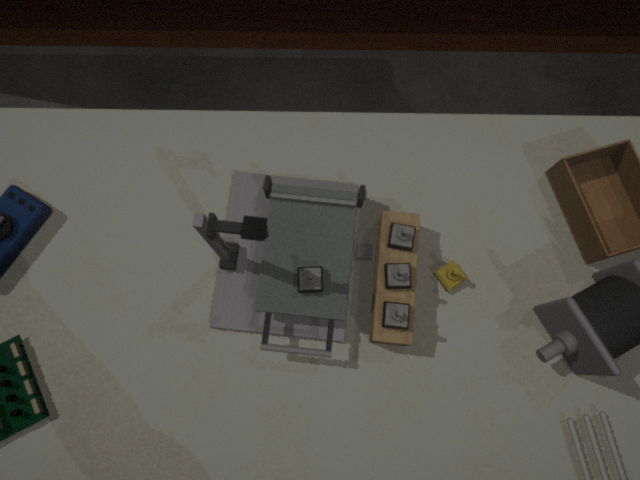

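View pics/wrist0.png

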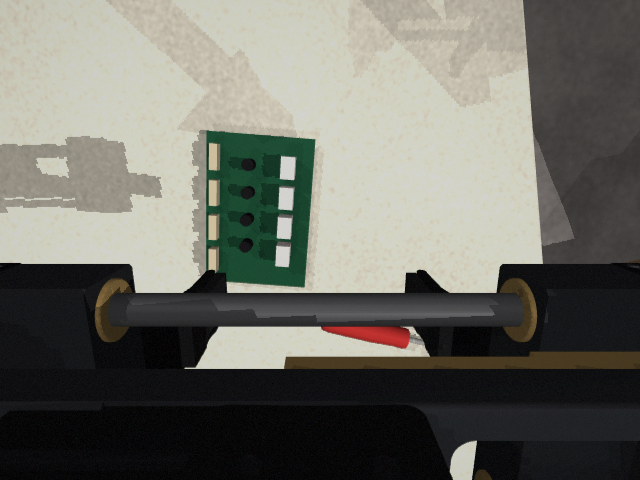

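The top view shows the stand with its hinge at the far (upper) end. The lifting bar is at about (296,350), the foot under test at (310,280), the marker pad at (255,229), and the shelf with three feet at (400,235), (398,275) and (397,315). The yellow decoy is at (450,276). I'll crop closer.

```bash
python3 - <<'E'
import cv2
im=cv2.imread("pics/top0.png"); c=im[160:370,190:430]
cv2.imwrite("pics/top0c.png",cv2.resize(c,None,fx=3.3,fy=2.85*3.3/3.3,interpolation=cv2.INTER_CUBIC) if 0 else cv2.resize(c,None,fx=2.8,fy=2.8,interpolation=cv2.INTER_CUBIC))
im=cv2.imread("pics/side0.png"); c=im[190:440,130:430]
cv2.imwrite("pics/side0c.png",cv2.resize(c,None,fx=2.4,fy=2.4,interpolation=cv2.INTER_CUBIC))
E
```

```text
(no output)
```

View pics/top0c.png

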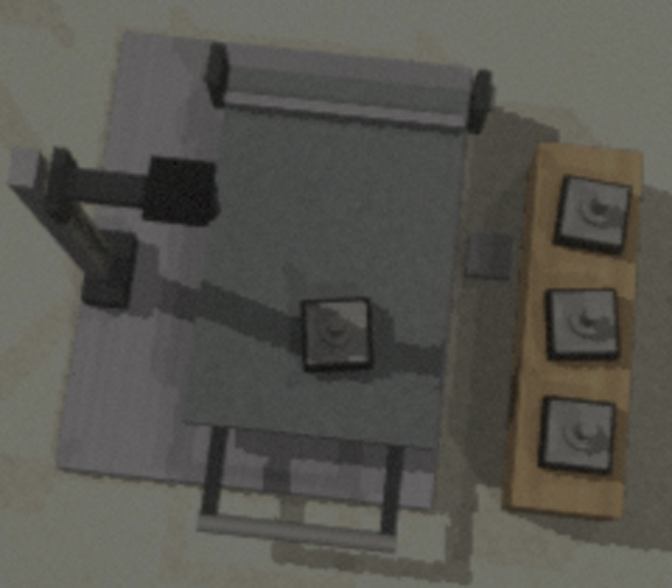

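View pics/side0c.png

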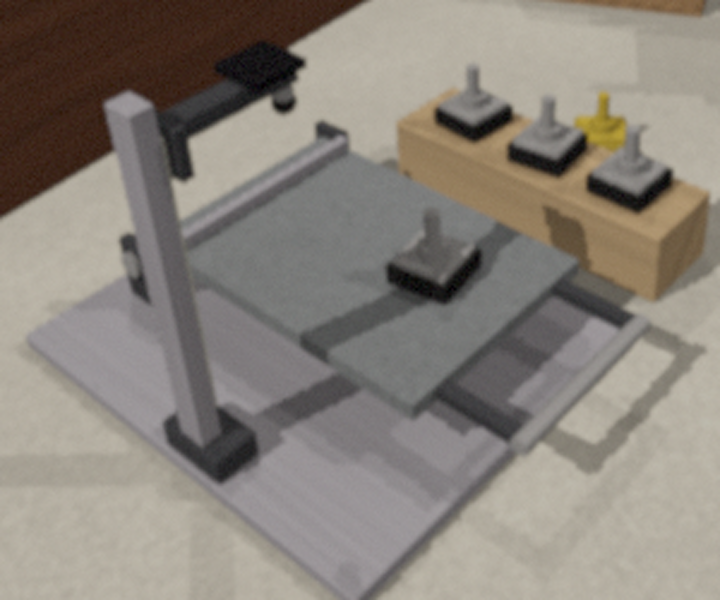

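```bash
cat > h.py <<'E'
import numpy as np, cv2
from workcell import ctrl,state,camera,get_calibration
from scipy.optimize import least_squares
def proj(c,X):
    P=c['R']@np.asarray(X)+c['t']; return np.array([c['fx']*P[0]/P[2]+c['cx'],c['fy']*P[1]/P[2]+c['cy']])
E
python3 - <<'E'
from h import *
T=lambda u,v:(u/2.8+190,v/2.8+160); S=lambda u,v:(u/2.4+130,v/2.4+190)
ob=[("top",T(28,168),(-10,152,250)),("side",S(130,103),(-10,152,250)),
("top",T(538,143),(100,-130,57)),("top",T(643,152),(100,-200,57)),("top",T(620,517),(-140,-200,57)),("top",T(505,508),(-140,-130,57)),
("top",T(297,532),(-170,0,51)),("side",S(580,383),(-170,0,51)),("top",T(180,187),(-10,74,253)),("side",S(260,64),(-10,74,253)),
("side",S(398,125),(100,-130,57)),("side",S(657,240),(-140,-130,57)),("side",S(707,195),(-140,-200,57)),("side",S(455,92),(100,-200,57))]
C={n:get_calibration(n) for n in("side","top")}
def W(p,s):
    c,sn=np.cos(p[2]),np.sin(p[2]); x,y,z=np.array(s)/1e3
    return [p[0]+c*x-sn*y,p[1]+sn*x+c*y,z]
f=lambda p:np.concatenate([proj(C[n],W(p,s))-uv for n,uv,s in ob])
r=least_squares(f,[.6,0,0],loss='soft_l1'); print(r.x); print(f(r.x).reshape(-1,2).round(1))
for k,s in dict(bar=(-170,0,51),pad=(-10,74,253),tip=(-10,62,215)).items(): print(k,W(r.x,s))
for n in C: print(n,-C[n]['R'].T@C[n]['t'])
E
```

```text
[ 0.66217764 -0.08685226 -0.09696155]
[[ -1.5   0. ]
 [ -1.1   0.8]
 [  0.6  -0.2]
 [  0.8   0.6]
 [  1.    1.9]
 [  1.8   0.4]
 [ -0.4   0.9]
 [  1.4  -0.5]
 [ -1.6  -1.4]
 [ -2.1 -11.3]
 [ -1.8  -1.3]
 [  0.6   0.4]
 [  1.6  -1.3]
 [ -1.4  -2.4]]
bar [np.float64(0.49297614183963495), np.float64(-0.07039461301655472), np.float64(0.051)]
pad [np.float64(0.6593885243813415), np.float64(-0.012231747399455581), np.float64(0.253)]
tip [np.float64(0.6582268081465557), np.float64(-0.02417538233149511), np.float64(0.215)]
side [0.29017159 0.32704886 0.50800309]
top [ 0.47111247 -0.09762808  0.89323822]
```

Bar, pad and shelf agree across the two views to about 2 px. The exception is the pad's height in the side view, so the marker may start about 15 mm lower than nominal. Next I'll check whether the gripper can hold the bar, pads fore and aft, with the tool leaning back out of the camera lines.

```bash
cat >> h.py <<'E'
from scipy.spatial.transform import Rotation as Rot
SX,SY,YAW=0.66217764,-0.08685226,-0.09696155
def W(s):  # stand m -> world
    c,sn=np.cos(YAW),np.sin(YAW); x,y,z=s
    return np.array([SX+c*x-sn*y,SY+sn*x+c*y,z])
def quat(a,flip=1,roll=0.):   # tool leaning back by a (fingers forward-down), jaws across bar
    z=np.array([np.sin(a),0,-np.cos(a)]); y=flip*np.array([np.cos(a),0,np.sin(a)]); x=np.cross(y,z)
    M=Rot.from_euler('z',YAW).as_matrix()@np.array([x,y,z]).T
    q=Rot.from_matrix(M).as_quat(); return np.array([q[3],q[0],q[1],q[2]])
def barpos(th,R=.300): # bar centre in stand, 6 mm above underside plane
    return np.array([.130-R*np.cos(th)+.006*np.sin(th),0,.045+R*np.sin(th)+.006*np.cos(th)])
def tcp_at(th,a,off=0.): # TCP so that bar lies at grasp point (off: further back along tool)
    d=np.array([np.sin(a),0,-np.cos(a)])
    return W(barpos(th)+d*(ctrl.tcp_to_grasp-off))
E
python3 - <<'E'
from h import *
print(ctrl.tcp_to_grasp)
for a in (0,.2,.4,.6,.8):
  for fl in(1,-1):
    print(a,fl,[ (lambda q: None if q is None else np.round(q,2).tolist())(ctrl.ik(tcp_at(th,a),quat(a,fl))) for th in(0,.57)], ctrl.ik(tcp_at(0,a,.1),quat(a,fl)) is not None)
E
```

```text
0.0187
0 1 [[-0.67, 0.34, 0.82, 2.03, -0.31, 0.9, 0.23], [-0.76, 0.25, 0.95, 1.75, -0.21, 1.25, 0.15]] True
0 -1 [[-1.0, 0.68, 1.33, 2.04, -0.77, 1.06, -2.54], None] False
0.2 1 [[-0.58, 0.15, 0.66, 2.18, -0.14, 0.64, 0.08], [-0.92, 0.01, 0.99, 1.92, -0.01, 1.02, -0.02]] True
0.2 -1 [[1.26, 0.52, -1.37, 2.11, 0.74, 0.85, 2.53], None] False
0.4 1 [[-0.69, 0.02, 0.75, 2.35, 0.01, 0.38, -0.05], [-0.97, -0.24, 0.92, 2.08, 0.32, 0.83, -0.29]] True
0.4 -1 [None, None] True
0.6 1 [None, [-0.9, -0.39, 0.8, 2.24, 0.62, 0.65, -0.55]] False
0.6 -1 [None, [-0.98, -0.44, 0.86, 2.24, 0.7, 0.68, 2.53]] False
0.8 1 [None, [-0.5, -0.34, 0.46, 2.38, 0.72, 0.34, -0.7]] False
0.8 -1 [None, [-0.78, -0.44, 0.69, 2.39, 0.97, 0.44, 2.26]] False
```

```bash
python3 - <<'E'
from h import *
a=.3
p=tcp_at(0,a,.0)
t0=state()['t']
ctrl.grip(.45,20)
ctrl.move_to(p+np.array([-.03,.0,.22]),quat(a)); 
s=state(); print(s['t'],s['tool_pos'],s['joints'].round(2),s['contact_force'])
for n in("side","top","wrist"): cv2.imwrite(f"pics/{n}1.png",camera(n))
E
```

```text
3.85 [ 0.4687187  -0.07022458  0.25329171] [-0.85 -0.44  0.69  2.07  0.39  1.15 -0.38] [ 0.28962767  0.12707685 -0.25299187]
```

```bash
python3 - <<'E'
import cv2,numpy as np
ims=[cv2.resize(cv2.imread(f"pics/{n}1.png"),(400,300)) for n in("side","top","wrist")]
cv2.imwrite("pics/m1.png",np.vstack([np.hstack(ims[:2]),np.hstack([ims[2],ims[2]*0])]))
E
```

```text
(no output)
```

View pics/m1.png

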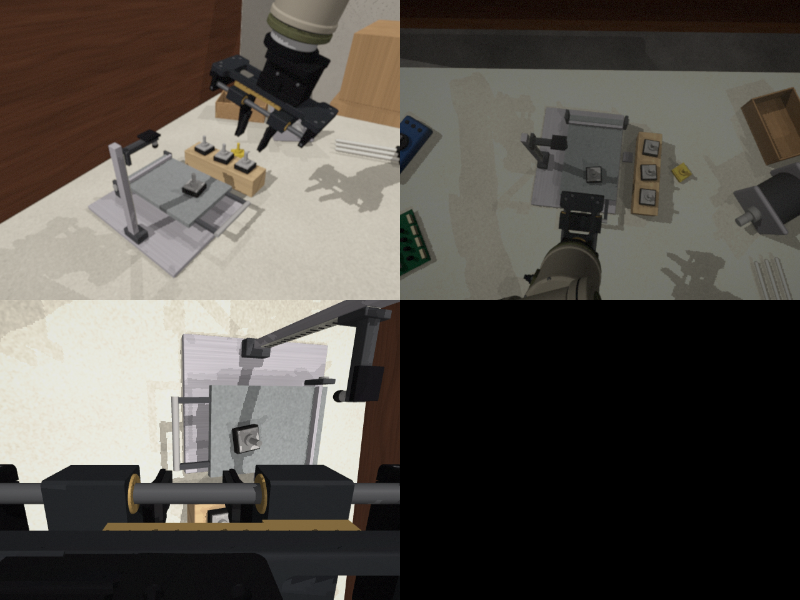

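Top view: the foot stays visible ahead of the gripper. I'm moving down to a pre-grasp pose 60 mm back from the bar and comparing the predicted bar position with the images.

```bash
python3 - <<'E'
from h import *
a=.3
ctrl.line_to(tcp_at(0,a,.05),quat(a),feed=.15)
s=state(); print(s['t'],s['tool_pos'],tcp_at(0,a,.05),s['contact_force'])
ims={}
for n in("side","top","wrist"):
    c=get_calibration(n); im=camera(n); cv2.imwrite(f"pics/{n}2.png",im)
    for y in(-.05,0,.05):
        u=proj(c,W(barpos(0)+[0,y,0])); print(n,u.round(1)); cv2.drawMarker(im,tuple(int(round(v)) for v in u),(0,0,255),0,8,1)
    ims[n]=im
cv2.imwrite("pics/m2.png",np.hstack([cv2.resize(ims['side'][200:440,180:480],(400,320)),cv2.resize(ims['top'][200:440,150:450],(400,320))]))
cv2.imwrite("pics/w2.png",ims['wrist'])
E
```

```text
5.3 [ 0.4841042  -0.06947189  0.08139579] [ 0.48376981 -0.06949914  0.08090203] [0.01763613 0.94890873 0.56360703]
side [392.9 329.1]
side [373.1 349.1]
side [351.1 371.3]
top [324.3 354.2]
top [295.7 350.9]
top [267.1 347.6]
wrist [315.  346.2]
wrist [315.  268.2]
wrist [315.  180.4]
```

View pics/m2.png

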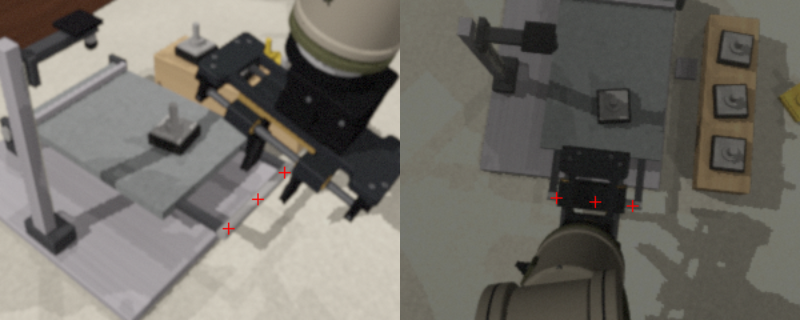

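View pics/w2.png

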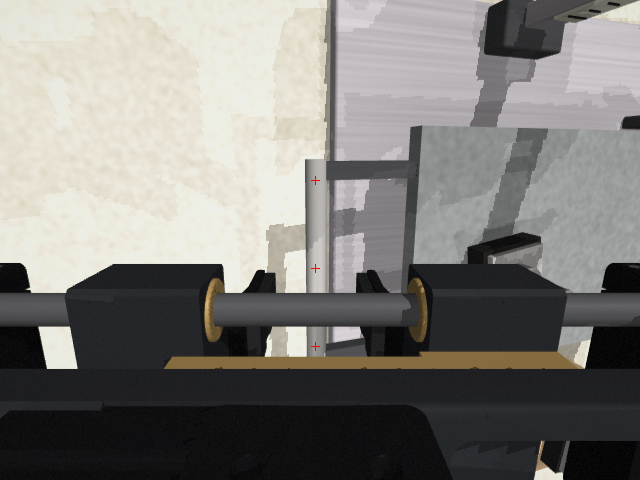

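Wrist view: the bar sits at column 316 against 315 predicted, centred between the open fingers. Side and top views both show the foot unobstructed. Gripping, then lifting gently to 0.06 rad to check the hold.

```bash
cat >> h.py <<'E'
A=.3
def ramp_pt(th,r,y,h): # r from hinge along ramp, h above underside plane -> stand
    return np.array([.130-r*np.cos(th)+h*np.sin(th),y,.045+r*np.sin(th)+h*np.cos(th)])
def homog(c,th,h=.012,s=2.0): # image -> canonical ramp plane, s px/mm ; cols: r 220->20 , rows y +60..-60
    q=[(.22,.06),(.02,.06),(.02,-.06),(.22,-.06)]
    src=np.float32([proj(c,W(ramp_pt(th,r,y,h))) for r,y in q])
    dst=np.float32([((.22-r)*1e3*s,(.06-y)*1e3*s) for r,y in q])
    return cv2.getPerspectiveTransform(src,dst)
def rect(n,th,im=None,h=.012,s=2.0):
    c=get_calibration(n); im=camera(n) if im is None else im
    return im,cv2.warpPerspective(im,homog(c,th,h,s),(int(200*s),int(120*s)))
E
python3 - <<'E'
from h import *
ctrl.line_to(tcp_at(0,A),quat(A),feed=.1)
print(state()['t'],state()['contact_force'])
ctrl.grip(0.0,40)
s=state(); print(s['t'],s['width'],s['contact_force'],s['tool_pos'])
for th in(.03,.06):
    ctrl.line_to(tcp_at(th,A),feed=.03); s=state(); print(th,s['t'],s['contact_force'].round(1),(s['tool_pos']-tcp_at(th,A)).round(4),s['width'])
o=[]
for n in("side","top"):
    im,r=rect(n,.06); cv2.imwrite(f"pics/{n}3.png",im); c=get_calibration(n)
    for (rr,y) in((.234,.08),(.234,-.08)): cv2.drawMarker(im,tuple(proj(c,W(ramp_pt(.06,rr,y,.012))).round().astype(int).tolist()),(0,0,255),0,8,1)
    o.append(np.vstack([cv2.resize(im[180:420,150:450],(400,320)),r]))
cv2.imwrite("pics/m3.png",np.hstack(o))
E
```

```text
6.1 [-0.23645557 -0.04129077 -0.92507224]
6.7167 0.1254437978899935 [ 4.78663809  0.30417831 -0.46374014] [ 0.499309   -0.07081942  0.03362344]
0.03 7.1667 [ 4.4 -0.6  0.4] [0.0008 0.0001 0.0005] 0.12026870234727818
0.06 7.6167 [4.8 0.1 1.1] [0.0008 0.0001 0.0005] 0.12245348398854133
```

View pics/m3.png

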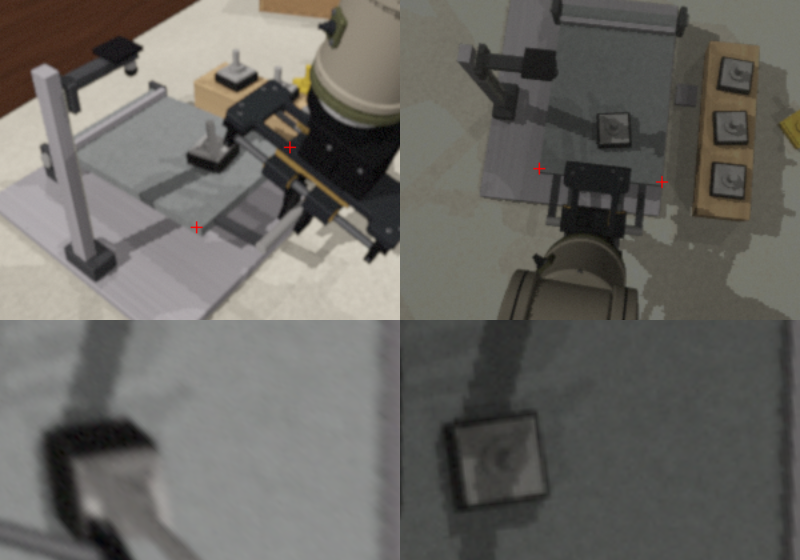

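```bash
python3 - <<'E'
from h import *
im=cv2.imread("pics/side3.png"); cv2.imwrite("pics/side3c.png",cv2.resize(im[220:400,250:470],(792,648))[:600])
for th in(0,.06): print(proj(get_calibration('side'),W(ramp_pt(th,.24,.08,.012))),proj(get_calibration('side'),W(ramp_pt(th,.3,.05,.006))))
E
```

```text
[301.23483923 359.82216108] [351.1157832  371.31100919]
[300.03739282 351.66435189] [350.67820723 361.25694994]
```

View pics/side3c.png

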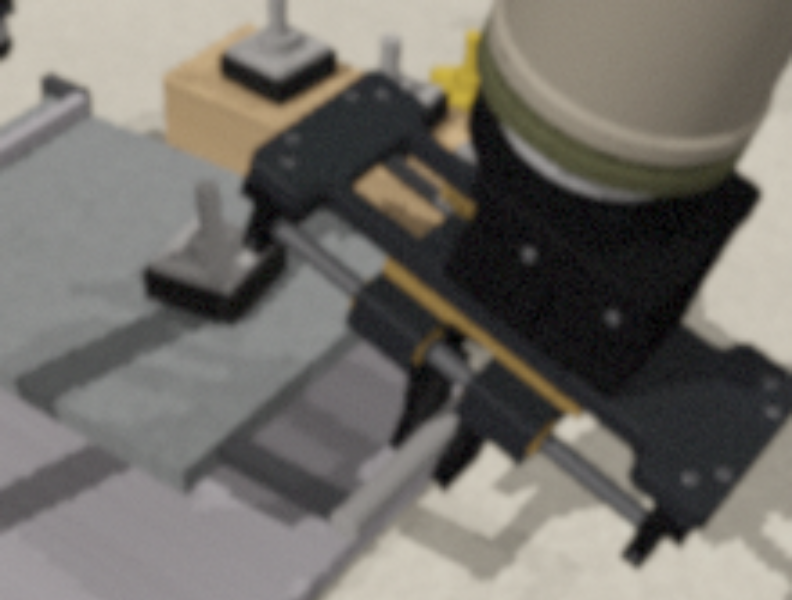

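The bar end moved from row 375 to 363 (about 10 px predicted, with plate and bar together), so the ramp is following. Continuing to 0.25 rad, which is below any possible slip.

```bash
python3 - <<'E'
from h import *
for th in np.arange(.10,.2601,.04):
    th=min(th,.25) if th>.24 else th
    ctrl.line_to(tcp_at(th,A),feed=.03); s=state(); print(round(th,3),s['t'],s['contact_force'].round(1),(s['tool_pos']-tcp_at(th,A)).round(4),round(s['width'],3))
o=[]
for n in("side","top"):
    im,r=rect(n,.25); cv2.imwrite(f"pics/{n}4.png",im); c=get_calibration(n)
    for (rr,y,h) in((.24,.08,.012),(.24,-.08,.012),(.3,.05,.006)): cv2.drawMarker(im,tuple(proj(c,W(ramp_pt(.25,rr,y,h))).round().astype(int).tolist()),(0,0,255),0,8,1)
    o.append(np.vstack([cv2.resize(im[180:420,150:450],(400,320)),r]))
cv2.imwrite("pics/m4.png",np.hstack(o)); print(state()['t'])
E
```

```text
0.1 8.2667 [ 6.8 -0.  -2.3] [0.0007 0.0001 0.0004] 0.126
0.14 8.8167 [ 6.7  1.3 -2.8] [0.0005 0.0001 0.0003] 0.125
0.18 9.3667 [ 7.6  0.3 -5.7] [0.0003 0.0001 0.0001] 0.125
0.22 9.9167 [ 8.6  0.8 -6.5] [ 0.0001  0.0001 -0.0001] 0.123
0.25 10.3667 [ 7.7  1.7 -5.9] [-0.0001  0.0001 -0.0002] 0.127
10.4667
```

View pics/m4.png

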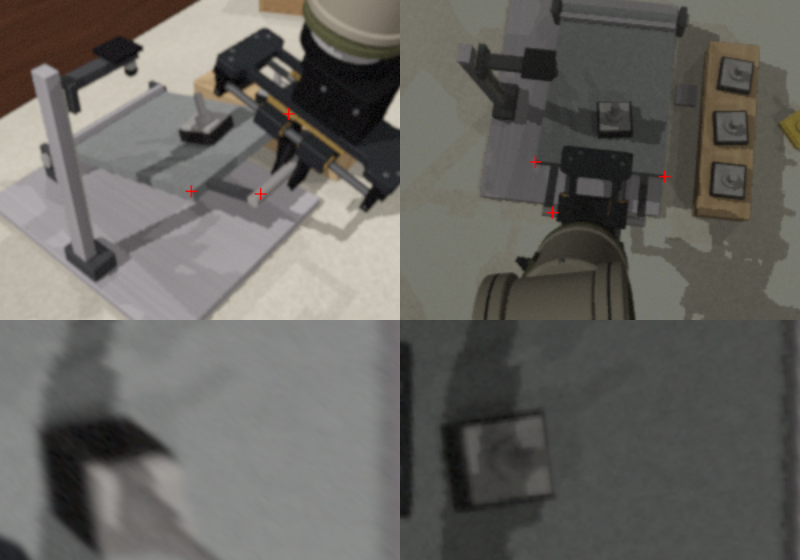

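The foot has not moved at 0.25 rad; its rectified sole is in the same place. Now the slow phase: small steps with the foot tracked in the ramp-fixed rectified top view, stopping at once on movement.

```bash
cat > slow.py <<'E'
from h import *
import sys,os,json
th,th_end,step,dwell=map(float,sys.argv[1:5])
def patch(n,t):
    im,r=rect(n,t,h=.026,s=3.0); return im,cv2.cvtColor(r,cv2.COLOR_BGR2GRAY)
# foot in rectified top (s=3): sole-top box
if not os.path.exists('tmpl.png'):
    im,g=patch('top',th); cv2.imwrite('pics/rect_ref.png',g)
    x0,y0,x1,y1=60,130,245,295
    cv2.imwrite('tmpl.png',g[y0:y1,x0:x1]); json.dump([x0,y0],open('ref.json','w'))
tm=cv2.imread('tmpl.png',0)
def loc(t):
    im,g=patch('top',t)
    m=cv2.matchTemplate(g,tm,cv2.TM_CCOEFF_NORMED); _,v,_,p=cv2.minMaxLoc(m)
    x,y=p
    if 0<x<m.shape[1]-1:
        a,b,c=m[y,x-1:x+2]; x=x+.5*(a-c)/(a-2*b+c)
    return im,x/3,y/3,v
im,x0,y0,v=loc(th); print('start',round(x0,2),round(y0,2),round(v,3))
base=[x0]; hit=False
while th<th_end-1e-9:
    th=min(th+step,th_end)
    ctrl.line_to(tcp_at(th,A),feed=.03)
    if dwell: ctrl.hold(dwell)
    im,x,y,v=loc(th); s=state()
    d=x-np.median(base[-6:]); base.append(x)
    print(f"{th:.4f} t={s['t']:.2f} x={x:.2f} y={y:.1f} v={v:.3f} d={d:.2f} F={s['contact_force'].round(1)}")
    if d>.8: hit=True; break
cv2.imwrite(f"pics/slow_{th:.4f}.png",im); json.dump([th,hit],open('th.json','w')); print('HIT' if hit else 'end',th)
E
python3 slow.py .25 .29 .006 .05
```

```text
start 20.04 43.33 0.994
0.2560 t=10.92 x=19.85 y=43.3 v=0.989 d=-0.18 F=[ 10.6   0.8 -10.3]
0.2620 t=11.27 x=19.76 y=43.3 v=0.986 d=-0.19 F=[  9.4   0.9 -12.1]
0.2680 t=11.62 x=19.74 y=43.3 v=0.987 d=-0.11 F=[ 11.3   1.  -10.4]
0.2740 t=11.97 x=19.61 y=43.3 v=0.984 d=-0.19 F=[ 11.2   1.  -12.7]
0.2800 t=12.32 x=19.70 y=43.3 v=0.978 d=-0.06 F=[ 10.6   1.3 -13. ]
0.2860 t=12.67 x=19.62 y=43.3 v=0.977 d=-0.12 F=[  9.9   1.9 -12.3]
0.2900 t=13.02 x=19.51 y=43.3 v=0.974 d=-0.21 F=[ 12.2   2.  -13.4]
end 0.29
```

View pics/rect_ref.png

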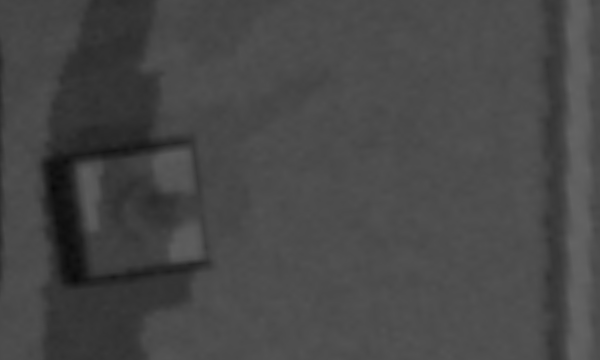

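Tracking is steady, with about 0.1 mm of noise. Continuing in 0.004 rad steps with a tighter threshold.

```bash
sed -i 's/d>.8/d>.4/' slow.py; python3 slow.py .29 .57 .004 .05
```

```text
start 19.5 43.33 0.975
0.2940 t=13.42 x=19.46 y=43.3 v=0.971 d=-0.04 F=[ 11.1   1.4 -14. ]
0.2980 t=13.77 x=19.49 y=43.3 v=0.965 d=0.01 F=[ 12.    1.2 -15.2]
0.3020 t=14.12 x=19.50 y=43.3 v=0.964 d=0.02 F=[ 11.    1.8 -15.3]
0.3060 t=14.47 x=19.46 y=43.3 v=0.964 d=-0.03 F=[ 12.1   1.2 -15.1]
0.3100 t=14.82 x=19.39 y=43.3 v=0.956 d=-0.09 F=[ 11.6   1.3 -15.8]
0.3140 t=15.17 x=19.37 y=43.3 v=0.951 d=-0.10 F=[ 10.7   1.3 -13.9]
0.3180 t=15.52 x=19.37 y=43.3 v=0.951 d=-0.10 F=[ 11.    1.4 -15.3]
0.3220 t=15.87 x=19.37 y=43.3 v=0.949 d=-0.06 F=[ 11.3   1.4 -15.5]
0.3260 t=16.22 x=19.34 y=43.3 v=0.944 d=-0.05 F=[ 10.9   1.3 -15.2]
0.3300 t=16.57 x=19.37 y=43.3 v=0.935 d=-0.00 F=[ 11.3   1.  -16.4]
0.3340 t=16.92 x=19.30 y=43.3 v=0.931 d=-0.07 F=[ 11.2   1.5 -16. ]
0.3380 t=17.27 x=19.31 y=43.3 v=0.931 d=-0.06 F=[ 10.    1.9 -16.1]
0.3420 t=17.62 x=19.21 y=43.3 v=0.929 d=-0.14 F=[ 10.1   0.8 -14.5]
0.3460 t=17.97 x=19.11 y=43.3 v=0.924 d=-0.22 F=[ 11.1   1.2 -15.2]
0.3500 t=18.32 x=19.10 y=43.3 v=0.924 d=-0.21 F=[ 11.4   1.1 -15.7]
0.3540 t=18.67 x=19.20 y=43.3 v=0.920 d=-0.05 F=[ 10.5   1.7 -16.1]
0.3580 t=19.02 x=19.21 y=43.3 v=0.919 d=0.01 F=[ 11.7   1.8 -15.7]
0.3620 t=19.37 x=19.09 y=43.3 v=0.912 d=-0.12 F=[  8.9   1.6 -14.6]
0.3660 t=19.72 x=19.08 y=43.3 v=0.911 d=-0.07 F=[ 11.    1.3 -14.7]
0.3700 t=20.07 x=19.23 y=43.3 v=0.914 d=0.13 F=[  9.6   1.8 -15.4]
0.3740 t=20.42 x=19.12 y=43.3 v=0.913 d=-0.03 F=[ 10.3   1.6 -16.2]
0.3780 t=20.77 x=19.03 y=43.3 v=0.911 d=-0.13 F=[ 10.    0.8 -16.6]
0.3820 t=21.12 x=19.16 y=43.3 v=0.902 d=0.06 F=[  9.8   0.9 -16. ]
0.3860 t=21.47 x=19.07 y=43.3 v=0.904 d=-0.03 F=[  8.9   2.2 -16.3]
0.3900 t=21.82 x=20.76 y=43.3 v=0.902 d=1.66 F=[  9.6   2.  -15.8]
HIT 0.39000000000000007
```

The foot let go between 0.386 and 0.390 rad. Holding the ramp still and watching the slide.

```bash
cat > watch.py <<'E'
from h import *
import json,sys
th=.39; tm=cv2.imread('tmpl.png',0); N=int(sys.argv[1])
for i in range(N):
    t=state()['t']; im,r=rect('top',th,h=.026,s=3.0); g=cv2.cvtColor(r,cv2.COLOR_BGR2GRAY)
    m=cv2.matchTemplate(g,tm,cv2.TM_CCOEFF_NORMED); _,v,_,p=cv2.minMaxLoc(m)
    print(f"t={t:.2f} x={p[0]/3:.1f} y={p[1]/3:.1f} v={v:.2f}"); ctrl.hold(.1)
side=camera('side')
o=[np.vstack([cv2.resize(x[180:420,150:450],(400,320)),cv2.resize(rr,(400,240))]) for x,rr in((side,rect('side',th,side)[1]),(im,r))]
cv2.imwrite(f"pics/{sys.argv[2]}.png",np.hstack(o)); print(state()['t'])
E
python3 watch.py 8 w5
```

```text
t=21.82 x=21.7 y=43.3 v=0.90
t=21.97 x=24.3 y=43.7 v=0.89
t=22.12 x=28.3 y=43.7 v=0.85
t=22.27 x=34.3 y=43.7 v=0.82
t=22.42 x=40.7 y=43.3 v=0.84
t=22.57 x=47.3 y=43.7 v=0.85
t=22.72 x=55.3 y=43.7 v=0.85
t=22.87 x=65.0 y=43.3 v=0.85
23.0667
```

View pics/w5.png

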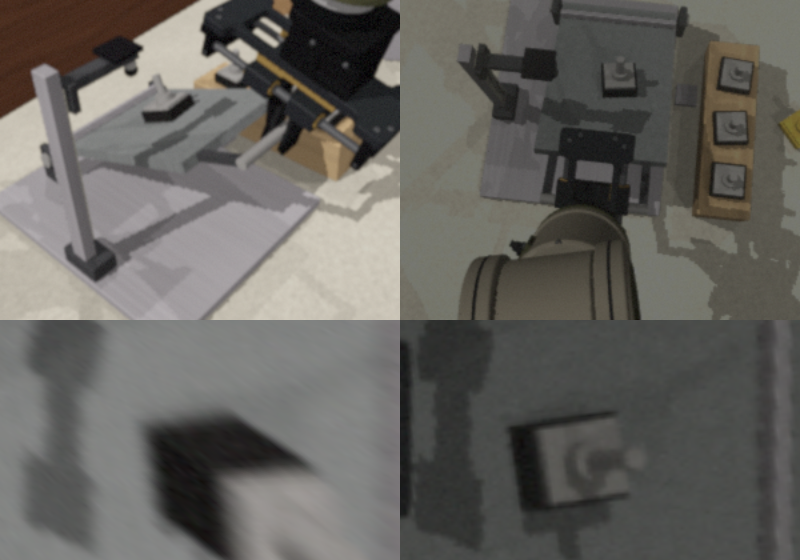

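The foot is sliding smoothly at about 60 mm/s and is partway down. I'll keep holding until it stops at the lip.

```bash
python3 watch.py 10 w6; rm -f x
```

```text
t=23.07 x=78.7 y=43.3 v=0.85
t=23.22 x=90.7 y=43.3 v=0.84
t=23.37 x=103.0 y=43.3 v=0.84
t=23.52 x=117.0 y=43.0 v=0.84
t=23.67 x=131.7 y=43.0 v=0.79
t=23.82 x=0.0 y=29.7 v=0.70
t=23.97 x=0.0 y=29.3 v=0.70
t=24.12 x=0.0 y=29.3 v=0.71
t=24.27 x=0.0 y=29.3 v=0.71
t=24.42 x=0.0 y=29.7 v=0.70
24.6167
```

View pics/w6.png

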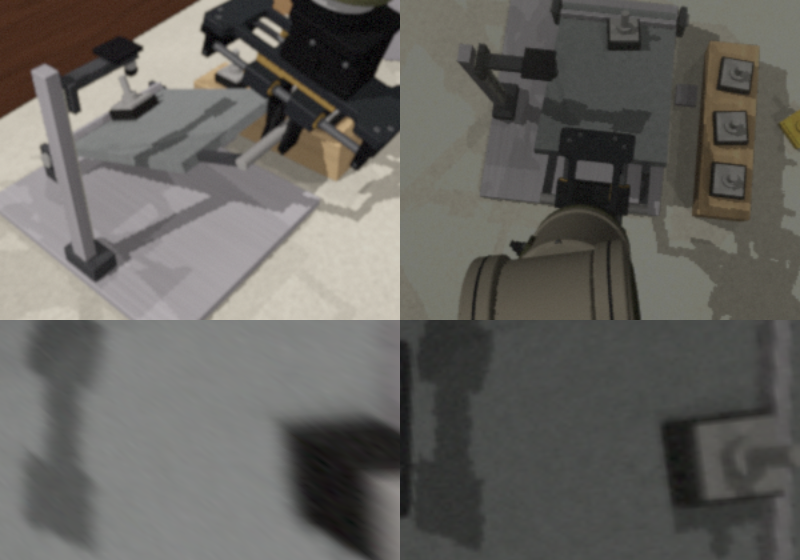

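The foot rests against the lip. It reached about 100 mm/s at most, and the ramp held still throughout. Releasing the bar and retreating along the tool axis.

```bash
python3 - <<'E'
from h import *
im0=camera('side'); cv2.imwrite("pics/side_pre.png",im0)
ctrl.grip(.45,20); s=state(); print(s['t'],s['width'],s['contact_force'].round(1))
ctrl.line_to(tcp_at(.39,A,.07),feed=.08); s=state(); print(s['t'],s['contact_force'].round(1))
im=camera('side'); cv2.imwrite("pics/side7.png",im)
cv2.imwrite("pics/m7.png",np.hstack([cv2.resize(x[180:380,170:420],(400,320)) for x in(im0,im)]))
# ik checks for pad
for z in(.33,.25,.15): print(ctrl.ik(W((-.010,.074,z)),quat(0)))
E
```

```text
25.4583 0.44883475456956246 [ 0.4  0.1 -0.2]
26.4833 [-0.2 -0.3 -0.7]
[-0.70194125  0.55018924  1.06639632  1.21250397 -0.4764483   1.63312421
  0.16507261]
[-0.68922632  0.53904603  0.9637821   1.35752244 -0.437789    1.46608071
  0.15314921]
[-0.68942882  0.60983023  0.93448821  1.49261462 -0.49969012  1.29192682
  0.20003683]
```

View pics/m7.png

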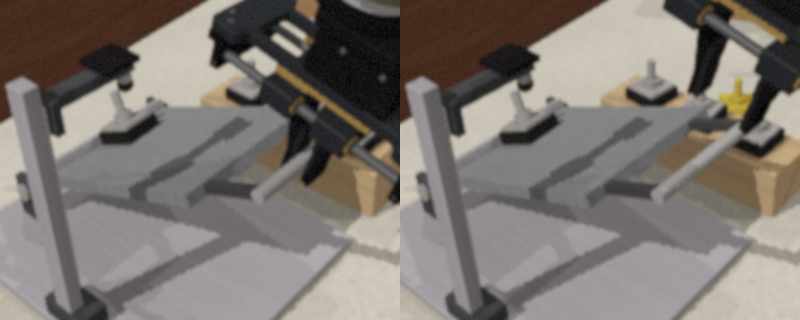

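The ramp has not moved after release. Locating the pad by triangulation.

```bash
python3 - <<'E'
from h import *
o=[]
for n,(y,x) in(("top",(200,225)),("side",(190,200))):
    im=cv2.imread(f"pics/{n}0.png"); o.append(cv2.resize(im[y:y+60,x:x+75],(400,320),interpolation=cv2.INTER_CUBIC)*1.0)
    print(n,proj(get_calibration(n),W((-.01,.074,.253))))
cv2.imwrite("pics/pad.png",np.clip(np.hstack(o)*2,0,255))
E
```

```text
top [252.69325085 225.38965291]
side [236.25409989 205.41427796][ WARN:0@0.395] global loadsave.cpp:1063 imwrite_ Unsupported depth image for selected encoder is fallbacked to CV_8U.
```

View pics/pad.png

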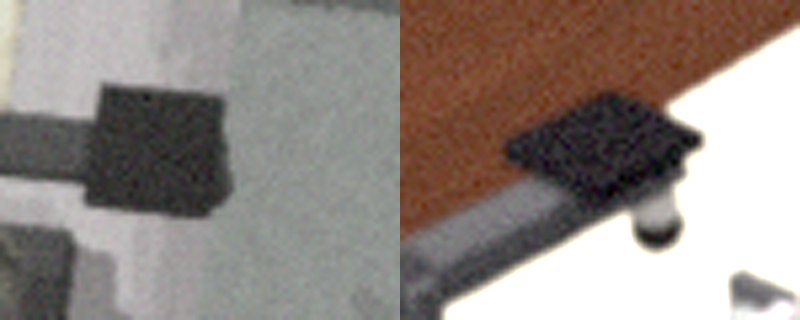

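```bash
python3 - <<'E'
from h import *
obs=[("top",(254,227.6)),("side",(238.2,216.8))]
r=least_squares(lambda X:np.concatenate([proj(get_calibration(n),X)-u for n,u in obs]),[.66,-.01,.25]); print(r.x,r.fun)
c,s=np.cos(YAW),np.sin(YAW); d=r.x[:2]-[SX,SY]; print(c*d[0]+s*d[1],-s*d[0]+c*d[1])
th=.39; print('pad contact z', .045+.14*np.tan(th)+.012/np.cos(th)+.038)
E
```

```text
[ 0.66014029 -0.01264283  0.23675749] [ 0.35165151  0.49685924 -0.50803545 -0.10499293]
-0.009211974353775337 0.07366362262003319
pad contact z 0.15352193664024133
```

```bash
python3 - <<'E'
from h import *
X=np.array([.6600,-.0126]); q=quat(0)
p=state()['tool_pos']
ctrl.line_to([p[0],p[1],.32],feed=.2)
ctrl.grip(0.0,20)
ctrl.move_to([*X,.29],q)
s=state(); print(s['t'],s['tool_pos'],s['width'],s['contact_force'].round(1))
ctrl.line_to([*X,.248],feed=.1)
im=camera('side'); cv2.imwrite("pics/side8.png",im); im2=camera('top')
cv2.imwrite("pics/m8.png",np.hstack([cv2.resize(im[180:380,170:420],(400,320)),cv2.resize(im2[160:360,170:420],(400,320))])); print(state()['t'])
E
```

```text
29.3167 [ 0.65969126 -0.01332232  0.29076436] 0.0022547071057548956 [ 0.3 -0.   0.5]
29.9833
```

View pics/m8.png

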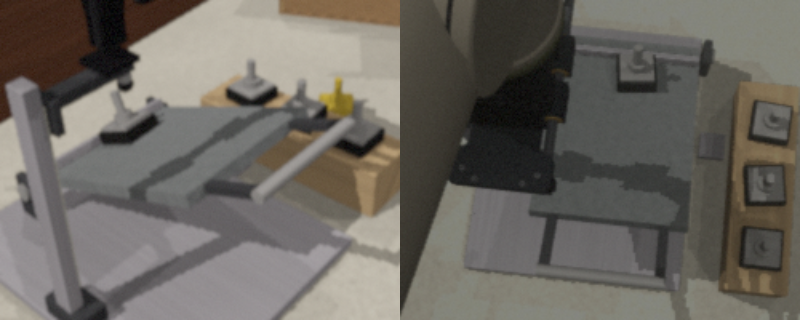

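The fingertips are over the pad's middle, side view about (105,55) in the crop. Pressing down with force stops.

```bash
python3 - <<'E'
from h import *
X=np.array([.6600,-.0126])
r=ctrl.line_to([*X,.175],feed=.03,f_stop=6); s=state(); print(r,s['t'],s['tool_pos'],s['contact_force'].round(2))
im=camera('side'); cv2.imwrite("pics/side9.png",im)
cv2.imwrite("pics/m9.png",cv2.resize(im[180:380,170:420],(750,600)))
E
```

```text
False 32.5667 [ 0.65997192 -0.01258113  0.17500004] [0.79 0.18 1.29]
```

View pics/m9.png

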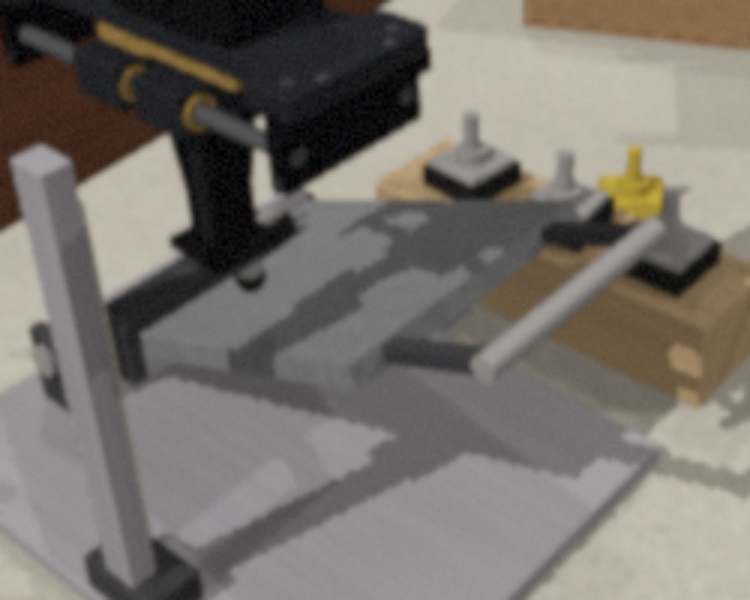

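```bash
python3 - <<'E'
from h import *
X=np.array([.6600,-.0126])
r=ctrl.line_to([*X,.143],feed=.008,f_stop=3.5); s=state(); print(r,s['t'],s['tool_pos'],s['contact_force'].round(2))
cv2.imwrite("pics/side10.png",camera('side'))
ctrl.hold(.1); s=state(); print(s['tool_pos'],s['contact_force'].round(2))
im=cv2.imread("pics/side10.png"); cv2.imwrite("pics/m10.png",cv2.resize(im[180:380,170:420],(750,600)))
E
```

```text
True 35.2333 [ 0.66004737 -0.0125846   0.15154012] [-0.69  0.86  4.  ]
[ 0.66005672 -0.01259953  0.15151809] [-0.46  0.65  5.58]
```

View pics/m10.png

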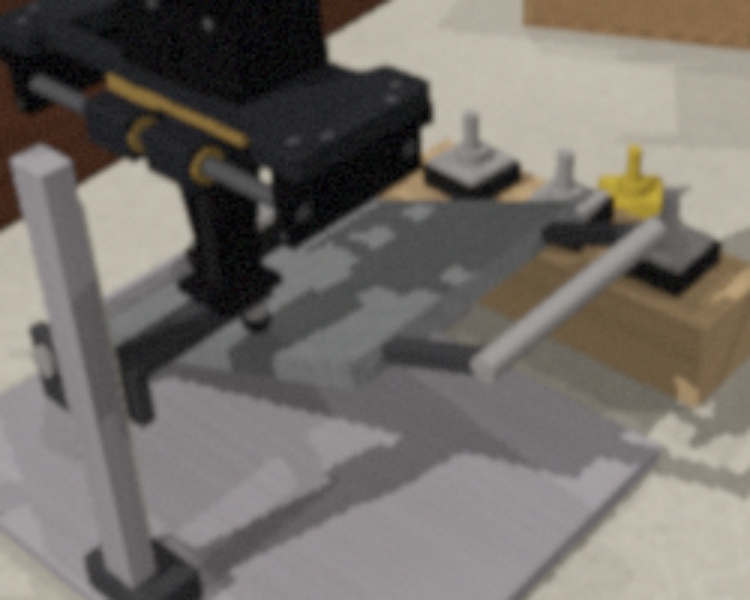

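The stop came at 5.6 N with the TCP at 151.5 mm (154 mm predicted), and the ramp's bar is unmoved at (485,367). Lifting off straight up and checking.

```bash
python3 - <<'E'
from h import *
X=np.array([.6600,-.0126])
ctrl.line_to([*X,.16],feed=.02); ctrl.line_to([*X,.32],feed=.12)
ctrl.move_to(W((-.23,-.02,.33)),quat(.3))
s=state(); print(s['t'],s['tool_pos'],s['contact_force'].round(1))
im=camera('side'); t=camera('top'); cv2.imwrite("pics/side11.png",im); cv2.imwrite("pics/top11.png",t)
a=cv2.imread("pics/side7.png")
d=cv2.absdiff(a,im).max(2)
# ramp angle check: bar/plate edge patch shift between pre-marker and now
for nm,(x,y,w,h) in dict(bar=(320,285,60,35),corner=(270,285,60,35)).items():
    p,_=cv2.phaseCorrelate(np.float32(cv2.cvtColor(a,6)[y:y+h,x:x+w]),np.float32(cv2.cvtColor(im,6)[y:y+h,x:x+w])),0
    print(nm,np.round(p[0],2))
cv2.imwrite("pics/m11.png",np.vstack([np.hstack([cv2.resize(im[180:380,170:420],(400,320)),cv2.resize(t[160:360,170:420],(400,320))]),cv2.resize(im[240:310,210:310],(800,560))[130:410]]))
E
```

```text
38.5917 [ 0.43175482 -0.08469443  0.32981224] [-0.2  0.3 -0. ]
bar [0.11 0.06]
corner [-0.   -0.07]
```

View pics/m11.png

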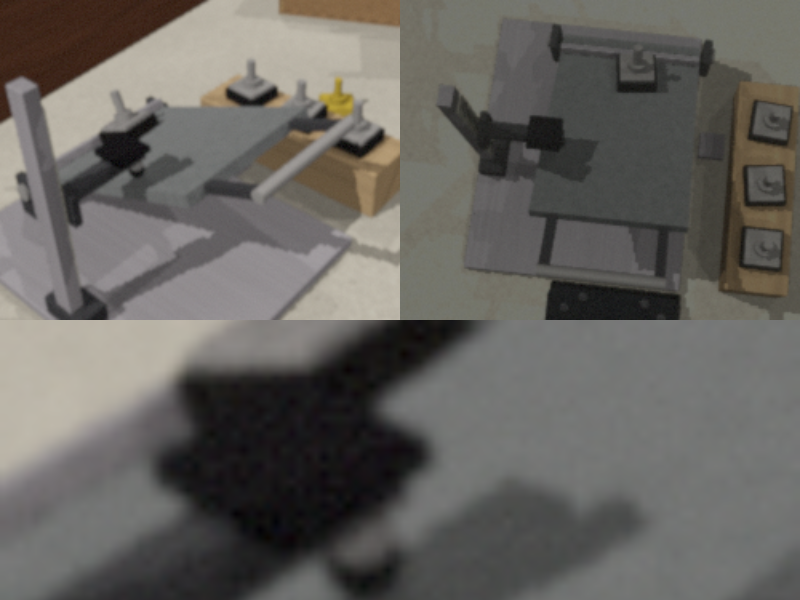

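```bash
python3 - <<'E'
from h import *
im=cv2.imread("pics/side11.png"); a=cv2.imread("pics/side10.png")
o=[cv2.resize(x[262:302,235:285],(400,320),interpolation=cv2.INTER_CUBIC) for x in(a,im)]
cv2.imwrite("pics/tip.png",np.clip(np.hstack(o)*1.6,0,255).astype(np.uint8))
g=lambda x:np.float32(cv2.cvtColor(x,6))
t=cv2.cvtColor(a,6)[274:294,246:266]; m=cv2.matchTemplate(cv2.cvtColor(im,6)[260:310,230:290],t,5); print(cv2.minMaxLoc(m), 'expect (16,14)')
E
```

```text
(-0.5803669095039368, 0.9892483949661255, (9, 30), (16, 14)) expect (16,14)
```

View pics/tip.png

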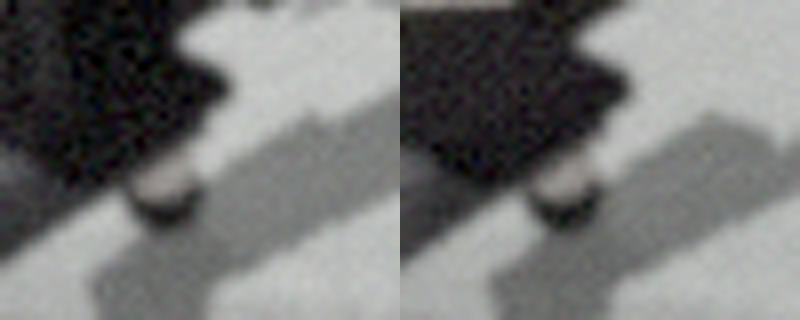

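The tip stayed where it was pressed, with its pixel position unchanged, and it meets its shadow on the ramp. The foot is at the lip, the shelf feet are untouched, and the robot is clear. Handing in.

```bash
python3 -c "
from workcell import ctrl,state
print(ctrl.finish_job(),state()['t'])"
```

```text
the job is handed in; nothing more can be done
the job is handed in; nothing more can be done
```

The job is done and handed in; the robot's clock read about 39 s of the 64 s allowed. `finish_job` gives no verdict, so the results below are my own checks.

- **Ramp:** I gripped the bar and lifted slowly, in 0.004 rad steps near the end. The foot under test let go at about 0.39 rad (between 0.386 and 0.390), taken from the commanded arm pose, not measured separately. I stopped lifting there. The foot slid smoothly to the stop lip, reaching about 0.1 m/s at most.
- **Release:** The ramp stayed put when I let go of the bar. Comparing images from before and after the marker step, it shifted 0.1 px or less.
- **Marker:** I pressed the pad down until the force rose to 5.6 N in total, of which about 2 N is the marker's own friction. That is well below the 16 N that would push the ramp down. After I let go, the tip had not sprung back in the image.
- **Feet:** I never touched any foot, and the three on the shelf and the yellow one look unmoved.

**Disagreements:**
- The pad started about 16 mm lower than the stated top position.
- The tip met the ramp about 2.5 mm lower than I calculated, slightly more than the 2 mm the camera calibration is good to.
- I judged that the tip rests on the ramp from the force rise and the images, as there was no direct way to measure it.

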